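Push the long sleeve onto the round-flanged port

TASK

Two plain aluminium sleeves and two ports with upright spigots stand on the clean-room trolley. Push the longer sleeve upright onto the spigot of the port with the round flange, driving that port's stiff white ring down ahead of it until sleeve and ring are fully home on the flange, then let go. Leave the short sleeve where it stands.

Things in the scene. Friction and masses are not known exactly. Their poses are not given: they have to be found in the camera images.
- long_sleeve: Plain aluminium tube standing upright on the table, open at both ends: 100 mm long, 44 mm outside diameter, 36 mm bore (wall 4 mm), about 0.14 kg. Origin at the centre of its lower end; z runs up along its axis to the upper end at z = 100 mm. Both ends are alike and its yaw does not matter.
- round_port: Fixed port: round aluminium flange 90 mm across, 15 mm thick, with an upright steel spigot of 30 mm diameter. Spigot top 90 mm above the table, its top 18 mm tapering to a 12 mm nose. Origin on the spigot's axis at the flange's underside, on the table; z up. A sleeve fully home has its lower end at z = 23 mm. The unlisted port nearby with a square flange, same spigot and ring, is not the one.
- guide_ring (a joint): White plastic ring on the round port's spigot, 46 mm across, 8 mm high. It slides down against about 6 N of friction and stays where left; the sleeve's weight alone does not move it. Value in m: 0 = up (ring's top 53 mm above the table), 0.030 = fully down on the flange (top at 23 mm). Starts at 0 to 0.006.
- short_sleeve: Plain aluminium tube like the long sleeve but only 55 mm long (44 mm outside diameter, 36 mm bore), standing upright on the table; leave it alone. Origin at the centre of its lower end, z up.

How it is judged:
At the end, for the whole second after the job is handed in: The long sleeve stands on the round port's spigot, its lower end centred within 10 mm of the spigot's axis and no more than 33 mm above the table (fully home is 23 mm), tilted less than 10 degrees and at rest; the white ring is within 10 mm of fully down (horizontal distance between long_sleeve and round_port below 0.01 m and z of long_sleeve in the frame of round_port below 0.033 m and value of joint guide_ring above 0.02 m and angle between long_sleeve's own z axis and vertical below 0.17 rad and linear speed of long_sleeve below 0.03 m/s); the robot touches nothing.
It fails at once if the short sleeve is moved more than 40 mm (distance of short_sleeve from where it was at the start of the episode above 0.04 m).
It also fails if it takes over 40 s, if anything falls off the work surface, if the arm or the gripper's body presses on something with over 40 N, if the wrist force passes 120 N, or if a joint passes its speed limit or range.

ROBOT

A 6-joint arm with a two-finger parallel gripper is mounted at the origin on the work surface. World frame = base frame: x ahead of the robot, y to its left, z up, the work surface at z = 0. Lengths are in m, angles in rad, forces in N, time in s.
With the tool pointing down it reaches from about 0.35 to 0.775 m from the base axis. Payload 7.3 kg.
Tool frame: the origin (TCP) lies at the very end of the fingers, on their centre line; the grasp point (between the pads) lies 19 mm behind it; z points along the fingers, y is the line along which they close (so a half turn about z gives the same grasp; the last joint's range is limited). The gripper opens to 92 mm and grips with 3 to 60 N. Pads are 19 mm wide; open, the fingers measure 130 mm over their backs; the gripper's body (75 mm by 190 mm) begins 47 mm behind the grasp point.
Start: joints at [1.145, 0.342, 1.524, -0, 1.275, -0.146], TCP at [0.145, 0.505, 0.227] pointing down, gripper open.
Joint ranges: [-2.53, 2.53], [-0.77, 2.02], [0.04, 2.7], [-1, 4.14], [0.28, 2.66], [-3.11, 3.11]. Speed limits (rad/s): [2.57, 2.57, 3.14, 3.14, 3.14, 3.14].

INTERFACE

Orientations are given as a rotation vector (axis times angle).
In Python, from rig import readout, grab_frame, workorder, nets gives the robot as it stands. The module is installed in compiled form; this text tells all that it offers.
- The arm moves only by the tool play_rows, never from a script. Its argument "rows" is a list that holds one entry, the list of rows, each a list of 4 numbers: the shift along the world's x, y, z scaled (see below), then the turn about the world's z scaled (see below). A call has 1 to 12 rows; each row shifts and turns the commanded pose from where the row before left it; what a row does not reach is not made up. The controller multiplies each number of a shift by 0.05 m and each number of a turn by 0.12 rad. A row lasts 1/10 s, in which the tool goes at most 50 mm and 8.59 degrees, less where a joint would pass 70% of its speed; a pose out of reach is approached as far as the arm can. A call with a number of a shift or a turn outside -1 to 1 is refused whole. A call with a gripper value outside its range is refused whole. "hand" is the opening, from 0 (shut) to 1 (fully open), set as the call begins (left out, the last holds). The fingers move at their own pace and stop on an object; the grip force is fixed at half the most. Time passes only in rows, so rows that do not move let the fingers close. It gives the time, the measured TCP pose, the force, the opening and the grip force at its end, in the units of the state.
- readout.read_state(): the state, without advancing time (a new reading comes with each control period).
- grab_frame(name): name is "scene" or "top" or "wrist"; returns a dict with "frame" (480x640x3 uint8, red, green, blue), "fov_y" (degrees; the focal length in pixels is half the picture's height over the tangent of half this angle, whatever the lens; pixels are square), "cx", "cy" (the principal point, pixels), "D" ([k1, k2, p1, p2, k3] as OpenCV has them; the pictures are not rectified), "R" (3x3) and "t" (3): a world point X has camera coordinates R X + t; the wrist camera has in their place "hand_eye" (4x4, takes a point from camera to tool coordinates, whose origin is the TCP and whose axes are the flange's). Camera axes: x right, y down, z forward; pixel columns grow to the right and rows downward; lengths in m; the calibration is good to about 2 mm. A picture is of the moment at which its call begins: read the wrist's pose just before it. There is no depth.
- workorder.sign_off(): hands the job in; it is judged then, once.
Trained networks look in the newest picture that a camera, given by its name, has taken for a name from the list of things; names that differ only in an ending like _2 or _b are one class to them, and where a whole thing is asked for, a point or a joint stands for the part that bears it (a point fixed in the world has none). Each returns a list of dicts, best first, with "p" (0 to 1); they miss things now and then, are a little off and sometimes report something else, mostly with a low value. They report only what shows in the picture. A call takes as long as a camera call.
- nets.recognise(camera, target): "location" ([column, row] in pixels, amid what is visible of it).
- nets.outline_of(camera, target): "region" (480x640 bool, what is visible of it) and "location" ([column, row] in pixels, amid what is visible of it).
The state is a dict: "clock": time; "joint_positions": joint angles; "qvel": joint speeds; "effort": joint torques, N m; "position": TCP position; "orientation": TCP orientation; "force": force on the tool from outside, world axes, zero at the start; "moment": the same for the moment, N m; "finger_gap": opening from 0.0 (shut) to 1.0 (fully open); "grasp_force": force on a finger pad.
Only numpy, scipy, OpenCV 4.12 (cv2) and the standard library are available. Lean on these libraries where they do the work, as an engineer would, in place of code of your own. Each camera call takes 0.05 s, during which the arm holds its last target. There are 200 camera calls.

## Working session

There is one attempt and no reset: what is moved stays moved. The work goes in short steps, Python scripts to look and compute and a tool call to move; the robot and the scene stay as the last step left them, time stands still between calls to the robot, and variables do not carry over. Pictures are saved under pics/ and viewed, at most 10 in all, crops included, and the job is handed in when it is done.

Besides the shell and the picture viewer there is one more tool, called after "Emit:" in YAML: its name, and indented under it one key for each argument. play_rows: Moves the arm, as the interface text tells. Shifts and turns lie within -1 to 1; 1 stands for 0.05 m of shift or 0.12 rad of turn. Its arguments: {"type":"object","properties":{"rows":{"type":"array"},"hand":{"type":"number"}},"required":["rows"]}

```bash
mkdir -p pics; cat > h.py <<'E'
import numpy as np, cv2
from scipy.spatial.transform import Rotation as Ro
from rig import readout, grab_frame, workorder, nets
def cam(name):
    s=readout.read_state(); f=grab_frame(name)
    fl=240/np.tan(np.radians(f["fov_y"])/2)
    K=np.array([[fl,0,f["cx"]],[0,fl,f["cy"]],[0,0,1]])
    if "hand_eye" in f:
        T=np.eye(4); T[:3,:3]=Ro.from_rotvec(s["orientation"]).as_matrix(); T[:3,3]=s["position"]
        W=np.linalg.inv(T@np.array(f["hand_eye"])); R,t=W[:3,:3],W[:3,3]
    else: R,t=np.array(f["R"]),np.array(f["t"])
    return dict(im=f["frame"],K=K,D=np.array(f["D"],float),R=R,t=t)
def hit(c,px,z):
    u=cv2.undistortPoints(np.array([[px]],float),c["K"],c["D"])[0,0]
    d=c["R"].T@np.array([u[0],u[1],1]); o=-c["R"].T@c["t"]
    return o+d*(z-o[2])/d[2]
def proj(c,X):
    return cv2.projectPoints(np.array(X,float).reshape(-1,3),cv2.Rodrigues(c["R"])[0],c["t"],c["K"],c["D"])[0][:,0]
def save(c,n,im=None): cv2.imwrite("pics/"+n+".png",cv2.cvtColor(c["im"] if im is None else im,cv2.COLOR_RGB2BGR))
E
python3 - <<'E'
from h import *
s=readout.read_state(); print({k:np.round(v,3) for k,v in s.items()})
ims=[]
for n in ["scene","top"]:
    c=cam(n); ims.append(c["im"]); print(n,"cam at",np.round(-c["R"].T@c["t"],3))
    for t,z in [("long_sleeve",.05),("round_port",.03),("guide_ring",.05),("short_sleeve",.027)]:
        for r in nets.recognise(n,t)[:3]: print(n,t,round(r["p"],2),np.round(r["location"]),np.round(hit(c,r["location"],z),3))
for n,i in zip(["scene0","top0"],ims): cv2.imwrite(f"pics/{n}.png",i[:,:,::-1])
E
```

```text
{'clock': np.float64(0.0), 'joint_positions': array([ 1.145,  0.343,  1.525, -0.   ,  1.275, -0.146]), 'qvel': array([-0.   , -0.   , -0.001,  0.001, -0.   ,  0.001]), 'effort': array([ -0.   , -43.125, -24.421,   0.072,   0.056,  -0.   ]), 'position': array([0.145, 0.504, 0.226]), 'orientation': array([-4.38e-01, -3.11e+00,  2.00e-03]), 'force': array([ 0.269, -0.267,  0.377]), 'moment': array([ 0.023, -0.047,  0.022]), 'grasp_force': np.float64(0.0), 'finger_gap': np.float64(1.001)}
scene cam at [1.036 0.244 0.701]
scene long_sleeve 0.45 [182. 252.] [ 0.662 -0.188  0.05 ]
scene round_port 0.65 [183. 254.] [ 0.652 -0.198  0.03 ]
scene guide_ring 0.86 [183. 245.] [ 0.65  -0.196  0.05 ]
scene short_sleeve 0.67 [483. 269.] [0.449 0.205 0.027]
top cam at [0.371 0.001 0.81 ]
top long_sleeve 0.88 [422. 306.] [ 0.44  -0.145  0.05 ]
top round_port 0.82 [433. 176.] [ 0.632 -0.2    0.03 ]
top guide_ring 0.71 [434. 174.] [ 0.627 -0.197  0.05 ]
top short_sleeve 0.82 [170. 336.] [0.447 0.209 0.027]
```

View pics/scene0.png

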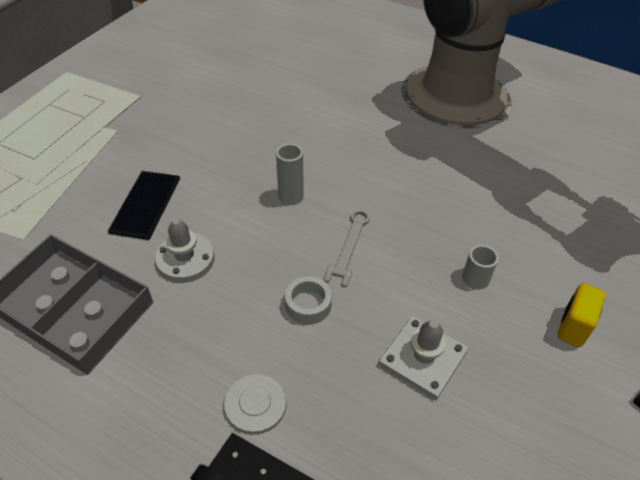

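View pics/top0.png

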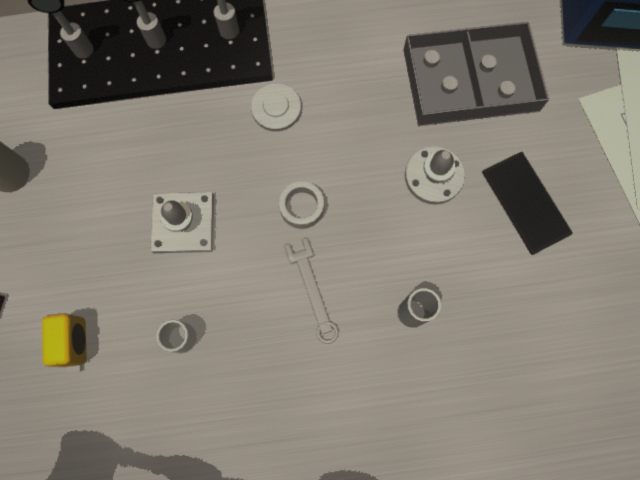

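The scene view shows the long sleeve at (290,175), the round port at (184,255) with its nose at (178,228), the short sleeve at (481,267) and the square port at (425,350). In the top view the long sleeve's rim is at (424,305), the round flange at (435,175) and its nose at (445,160). I will fit model silhouettes to the outlines from both cameras.

```bash
cat > fit.py <<'E'
from h import *
from scipy.optimize import minimize
A=np.linspace(0,2*np.pi,48,endpoint=False)
def ring(x,y,r,z): return np.c_[x+r*np.cos(A),y+r*np.sin(A),z+0*A]
SLEEVE=lambda x,y:[[ring(x,y,.022,0),ring(x,y,.022,.1)]]
PORT=lambda x,y:[[ring(x,y,.045,0),ring(x,y,.045,.015)],[ring(x,y,.015,.015),ring(x,y,.015,.072),ring(x,y,.006,.09)],[ring(x,y,.023,.043),ring(x,y,.023,.051)]]
def sil(c,parts,S=4):
    m=np.zeros((480*S,640*S),np.uint8)
    for p in parts:
        h=cv2.convexHull(proj(c,np.vstack(p)).astype(np.float32))
        cv2.fillConvexPoly(m,np.round((h+.5)*S-.5).astype(np.int32),255)
    return cv2.resize(m,(640,480),interpolation=cv2.INTER_AREA)/255.
def fit(views,model,x0):
    def cost(p):
        e=0
        for c,m in views:
            s=sil(c,model(*p)); e+=1-np.minimum(s,m).sum()/np.maximum(s,m).sum()
        return e/len(views)
    r=minimize(cost,x0,method="Nelder-Mead",options=dict(initial_simplex=np.array(x0)+[[0,0],[.008,0],[0,.008]],xatol=1e-4,fatol=1e-5))
    return r.x,r.fun
E
python3 - <<'E'
from fit import *
V={}
for n in ["scene","top"]:
    c=cam(n)
    for t,ex in [("long_sleeve",(.44,-.145)),("round_port",(.63,-.2))]:
        e=proj(c,[*ex,.04])[0]
        o=[r for r in nets.outline_of(n,t) if np.linalg.norm(np.array(r["location"])-e)<40]
        print(n,t,[(round(r["p"],2),np.round(r["location"]),r["region"].sum()) for r in o])
        if o: V.setdefault(t,[]).append((c,o[0]["region"].astype(float)))
for t,M,ex in [("long_sleeve",SLEEVE,(.44,-.145)),("round_port",PORT,(.63,-.2))]:
    print(t,"both",fit(V[t],M,ex),[fit([v],M,ex) for v in V[t]])
E
```

```text
scene long_sleeve [(0.59, array([294., 172.]), np.int64(1513))]
scene round_port [(0.91, array([182., 251.]), np.int64(2642))]
top long_sleeve [(0.6, array([423., 306.]), np.int64(1082))]
top round_port [(0.66, array([434., 173.]), np.int64(252)), (0.57, array([432., 173.]), np.int64(2700))]
long_sleeve both (array([ 0.43805356, -0.13953596]), np.float64(0.12829491987966007)) [(array([ 0.43954819, -0.13914768]), np.float64(0.06388459177409456)), (array([ 0.43736711, -0.1388586 ]), np.float64(0.174013236175667))]
round_port both (array([ 0.64196422, -0.20772629]), np.float64(0.47120418318464435)) [(array([ 0.64196422, -0.20772629]), np.float64(0.03342536017401432)), (array([ 0.67489274, -0.22081821]), np.float64(0.906795001218366))]
```

Emit:
play_rows:
  rows:
    - [[0.5, -0.6, 0, 0], [0.5, -0.6, 0, 0], [0.5, -0.6, 0, 0], [0.5, -0.6, 0, 0], [0.5, -0.6, 0, 0], [0.5, -0.6, 0, 0], [0.5, -0.6, 0, 0], [0.5, -0.6, 0, 0], [0.5, -0.6, 0, 0], [0.5, -0.6, 0, 0]]
  hand: 1

```text
clock: 1.8
position: [0.3958, 0.2032, 0.227]
orientation: [0.438, 3.11, 0.001]
force: [1.3, 0.7, 0.3]
finger_gap: 1.003
grasp_force: 0.0
```

Emit:
play_rows:
  rows:
    - [[0.09, -0.69, 0, 0], [0.09, -0.69, 0, 0], [0.09, -0.69, 0, 0], [0.09, -0.69, 0, 0], [0.09, -0.69, 0, 0], [0.09, -0.69, 0, 0], [0.09, -0.69, 0, 0], [0.09, -0.69, 0, 0], [0.09, -0.69, 0, 0], [0.09, -0.69, 0, 0], [0, 0, 0, 0], [0, 0, 0, 0]]

```text
clock: 3.0
position: [0.4397, -0.1407, 0.2265]
orientation: [-0.441, -3.11, -0.001]
force: [0.6, 0.2, -0.0]
finger_gap: 1.001
grasp_force: 0.0
```

```bash
python3 - <<'E'
from fit import *
s=readout.read_state(); print(np.round(s["position"],4),np.round(Ro.from_rotvec(s["orientation"]).as_matrix(),3))
c=cam("wrist"); print("cam",np.round(-c["R"].T@c["t"],3))
V={}
for t,M,ex in [("long_sleeve",SLEEVE,(.439,-.139)),("round_port",PORT,(.642,-.208))]:
    for r in nets.outline_of("wrist",t)[:3]:
        print(t,round(r["p"],2),np.round(r["location"]),r["region"].sum(),fit([(c,r["region"].astype(float))],M,ex))
im=c["im"].copy()
for X,z in [((.439,-.139),.1),((.439,-.139),0)]:
    cv2.polylines(im,[proj(c,ring(*X,.022,z)).astype(int)],True,(255,0,0))
for r,z in [(.045,.015),(.023,.05),(.006,.09)]: cv2.polylines(im,[proj(c,ring(.642,-.208,r,z)).astype(int)],True,(0,255,0))
save(c,"wrist1",im)
E
```

```text
[ 0.4397 -0.1407  0.2265] [[-0.961  0.278 -0.   ]
 [ 0.278  0.961  0.001]
 [ 0.001  0.001 -1.   ]]
cam [ 0.368 -0.12   0.387]
long_sleeve 0.87 [319. 230.] 2128 (array([ 0.44039072, -0.14020593]), np.float64(0.1443672888326477))
round_port 0.93 [303. 371.] 2112 (array([ 0.64588058, -0.20938187]), np.float64(0.46909714079909604))
```

View pics/wrist1.png

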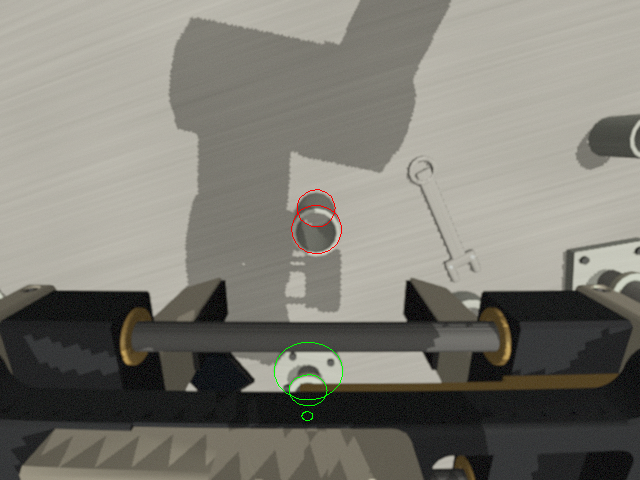

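The red rings of the model lie on the sleeve at (316,230), and the green flange ring lies on the round flange at (308,371). The estimates agree to about 2 mm, so I descend and grip.

Emit:
play_rows:
  rows:
    - [[0, 0.02, -0.5, 0], [0, 0, -0.5, 0], [0, 0, -0.5, 0], [0, 0, -0.5, 0], [0, 0, -0.5, 0], [0, 0, -0.5, 0], [0, 0, -0.43, 0], [0, 0, 0, 0]]

```text
clock: 3.95
position: [0.4384, -0.1376, 0.0533]
orientation: [-0.435, -3.106, -0.003]
force: [-1.2, -0.7, 0.4]
finger_gap: 1.001
grasp_force: 0.0
```

Emit:
play_rows:
  rows:
    - [[0, 0, 0, 0], [0, 0, 0, 0], [0, 0, 0, 0], [0, 0, 0, 0], [0, 0, 0, 0], [0, 0, 0, 0], [0, 0, 0, 0], [0, 0, 0, 0]]
  hand: 0

```text
clock: 4.75
position: [0.4401, -0.1395, 0.0553]
orientation: [0.438, 3.111, 0.0]
force: [-0.4, -0.6, 1.8]
finger_gap: 0.478
grasp_force: 30.0
```

The opening of 0.478 is 44 mm, so the grip is across the full diameter. Next I lift and carry the sleeve to just above the port.

Emit:
play_rows:
  rows:
    - [[0, 0, 0.4, 0], [0, 0, 0.5, 0], [0, 0, 0.5, 0], [0, 0, 0.5, 0], [0, 0, 0.5, 0], [0, 0, 0, 0]]

```text
clock: 5.35
position: [0.4414, -0.1401, 0.1779]
orientation: [0.437, 3.106, -0.003]
force: [0.9, -1.3, -2.0]
finger_gap: 0.482
grasp_force: 30.0
```

Emit:
play_rows:
  rows:
    - [[0.4, -0.14, 0, 0], [0.4, -0.14, 0, 0], [0.4, -0.14, 0, 0], [0.4, -0.14, 0, 0], [0.4, -0.14, 0, 0], [0.4, -0.14, 0, 0], [0.4, -0.14, 0, 0], [0.4, -0.14, 0, 0], [0.4, -0.14, 0, 0], [0.4, -0.12, 0, 0], [0, 0, 0, 0], [0, 0, 0, 0]]

```text
clock: 6.55
position: [0.6391, -0.2081, 0.1731]
orientation: [-0.438, -3.108, -0.002]
force: [0.9, 0.6, -0.9]
finger_gap: 0.474
grasp_force: 30.0
```

```bash
python3 - <<'E'
from fit import *
c=cam("scene"); s=readout.read_state(); print(np.round(s["position"],4),np.round(s["force"],1))
p=s["position"]; d=p[2]-.0553
S=lambda x,y:[[ring(x,y,.022,d),ring(x,y,.022,d+.1)]]
im=c["im"].copy()
for t,M,ex in [("round_port",PORT,(.642,-.208))]:
    for r in nets.outline_of("scene",t)[:2]: print(t,round(r["p"],2),np.round(r["location"]),r["region"].sum(),fit([(c,r["region"].astype(float))],M,ex))
for z in (d,d+.1): cv2.polylines(im,[proj(c,ring(p[0],p[1],.022,z)).astype(int)],True,(255,0,0))
for r,z in [(.045,.015),(.045,0),(.015,.072),(.006,.09)]: cv2.polylines(im,[proj(c,ring(.642,-.208,r,z)).astype(int)],True,(0,255,0))
save(c,"scene2",cv2.resize(im[120:320,80:300],(660,600),interpolation=cv2.INTER_CUBIC))
c=cam("top")
for t,M,ex in [("round_port",PORT,(.642,-.208))]:
    for r in nets.outline_of("top",t)[:3]: print(t,round(r["p"],2),np.round(r["location"]),r["region"].sum(),fit([(c,r["region"].astype(float))],M,ex))
E
```

```text
[ 0.6389 -0.208   0.1737] [ 0.3  0.1 -1.5]
round_port 0.82 [185. 255.] 2596 (array([ 0.64222328, -0.20755913]), np.float64(0.0463366554132173))
round_port 0.74 [424. 175.] 1494 (array([ 0.64188823, -0.20143998]), np.float64(0.4596607082831601))
```

View pics/scene2.png

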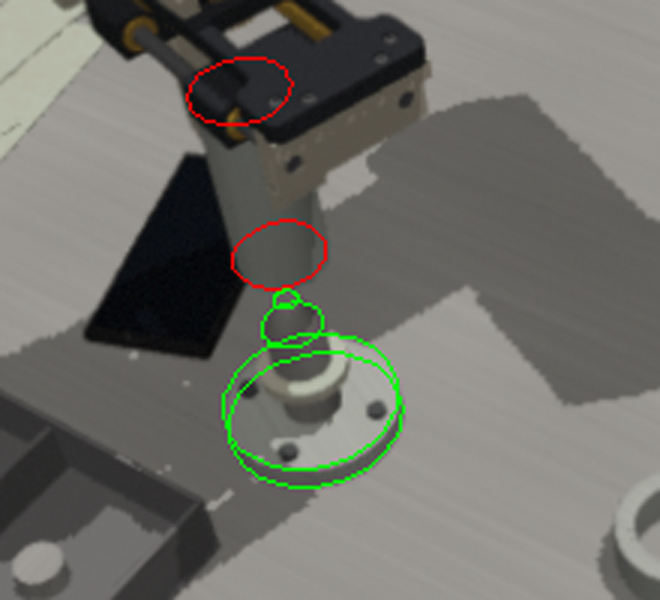

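The green port model sits on the real port, with the nose at crop (290,303). The red sleeve ring matches the sleeve's lower end around crop (278,265) roughly. I will check the sleeve's lower end with an enlarged, contrast-stretched crop after a small correction.

Emit:
play_rows:
  rows:
    - [[0.06, 0.0, -0.2, 0], [0, 0, -0.2, 0], [0, 0, 0, 0], [0, 0, 0, 0]]

```text
clock: 7.15
position: [0.6426, -0.2083, 0.1545]
orientation: [-0.438, -3.11, -0.001]
force: [-0.7, -1.4, -2.2]
finger_gap: 0.478
grasp_force: 30.0
```

```bash
python3 - <<'E'
from fit import *
c=cam("scene"); s=readout.read_state(); p=s["position"]; d=p[2]-.0553; print(np.round(p,4),np.round(s["force"],1))
S=8; x0,y0=140,170
im=cv2.resize(c["im"][y0:y0+75,x0:x0+90],None,fx=S,fy=S,interpolation=cv2.INTER_CUBIC)
im=np.clip((im.astype(float)/255)**.6*255*1.1,0,255).astype(np.uint8)
L=lambda q,col: cv2.polylines(im,[((q-[x0,y0]+.5)*S).astype(int)],True,col)
L(proj(c,ring(p[0],p[1],.022,d)),(255,0,0))
for r,z in [(.015,.072),(.006,.09)]: L(proj(c,ring(.642,-.208,r,z)),(0,255,0))
save(c,"scene3",im)
for r in nets.outline_of("scene","long_sleeve")[:2]: print(round(r["p"],2),r["location"],r["region"].sum())
E
```

```text
[ 0.6429 -0.2084  0.1551] [ 0.4  0.4 -0.4]
0.82 [167.8, 207.6] 1200
```

View pics/scene3.png

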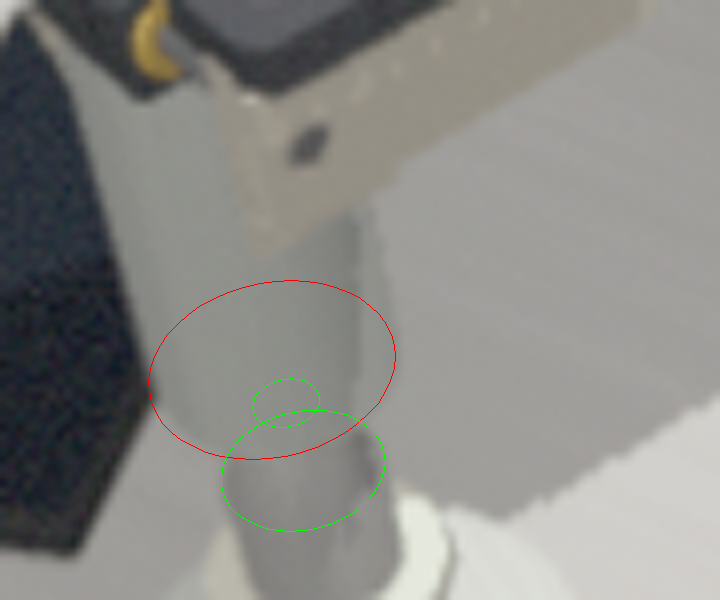

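The red ring (150–395, 280–460) matches the sleeve's end. The spigot's shoulder, at columns 230–390, is about 1 mm right of the green model, so I shift slightly and lower to just above the ring.

Emit:
play_rows:
  rows:
    - [[-0.03, 0.02, 0, 0], [0, 0, -0.2, 0], [0, 0, -0.2, 0], [0, 0, -0.2, 0], [0, 0, -0.15, 0], [0, 0, 0, 0], [0, 0, 0, 0]]

```text
clock: 7.95
position: [0.6415, -0.2074, 0.1175]
orientation: [-0.438, -3.111, -0.0]
force: [0.7, 0.1, -1.8]
finger_gap: 0.478
grasp_force: 30.0
```

There is no side force past the shoulder. Now I push the ring down.

Emit:
play_rows:
  rows:
    - [[0, 0, -0.15, 0], [0, 0, -0.15, 0], [0, 0, -0.15, 0], [0, 0, -0.15, 0], [0, 0, -0.1, 0], [0, 0, 0, 0], [0, 0, 0, 0]]

```text
clock: 8.65
position: [0.6409, -0.2072, 0.0819]
orientation: [-0.438, -3.109, -0.001]
force: [0.0, -0.5, -1.2]
finger_gap: 0.482
grasp_force: 30.0
```

Emit:
play_rows:
  rows:
    - [[0, 0, -0.05, 0], [0, 0, -0.05, 0], [0, 0, 0, 0]]

```text
clock: 8.95
position: [0.6415, -0.2074, 0.0783]
orientation: [0.438, 3.11, -0.0]
force: [-1.4, 0.4, 5.4]
finger_gap: 0.479
grasp_force: 30.0
```

```bash
python3 - <<'E'
from fit import *
c=cam("scene"); s=readout.read_state(); p=s["position"]; d=p[2]-.0553; print(np.round(p,4),np.round(s["force"],1))
S=7; x0,y0=140,195
im=cv2.resize(c["im"][y0:y0+85,x0:x0+90],None,fx=S,fy=S,interpolation=cv2.INTER_CUBIC)
im=np.clip((im.astype(float)/255)**.6*255*1.1,0,255).astype(np.uint8)
q=proj(c,ring(.641,-.207,.022,.023)); cv2.polylines(im,[((q-[x0,y0]+.5)*S).astype(int)],True,(255,0,0))
save(c,"scene4",im)
E
```

```text
[ 0.6415 -0.2074  0.0783] [-1.   0.6  4.9]
```

View pics/scene4.png

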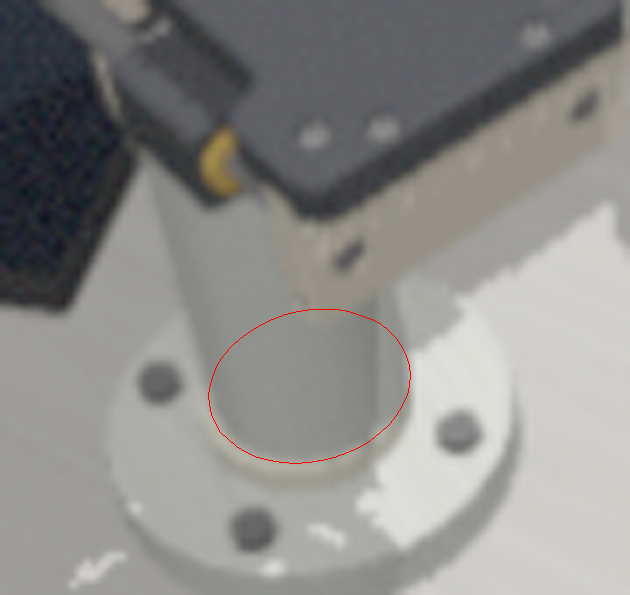

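The sleeve's lower end (bottom edge at row 460) lies on the model ring for 23 mm, with the white ring pressed on the flange under it (row 480). One more small press will confirm the stop.

Emit:
play_rows:
  rows:
    - [[0, 0, -0.04, 0], [0, 0, 0, 0], [0, 0, 0, 0]]

```text
clock: 9.3
position: [0.6418, -0.2076, 0.0781]
orientation: [0.438, 3.109, -0.001]
force: [-4.4, 1.5, 13.9]
finger_gap: 0.48
grasp_force: 30.0
```

The sleeve is against a hard stop at 0.078, which is home. I back off the press, open, and raise straight up.

Emit:
play_rows:
  rows:
    - [[0, 0, 0.04, 0], [0, 0, 0, 0], [0, 0, 0, 0]]

```text
clock: 9.6
position: [0.6417, -0.2075, 0.0782]
orientation: [0.438, 3.11, -0.0]
force: [-1.3, -0.6, 5.8]
finger_gap: 0.477
grasp_force: 30.0
```

Emit:
play_rows:
  rows:
    - [[0, 0, 0, 0], [0, 0, 0, 0], [0, 0, 0, 0], [0, 0, 0, 0], [0, 0, 0, 0], [0, 0, 0, 0], [0, 0, 0, 0], [0, 0, 0, 0]]
  hand: 1

```text
clock: 10.4
position: [0.6415, -0.2074, 0.0777]
orientation: [0.438, 3.111, 0.0]
force: [-0.1, 0.1, -0.7]
finger_gap: 0.995
grasp_force: 0.0
```

Emit:
play_rows:
  rows:
    - [[0, 0, 0.2, 0], [0, 0, 0.4, 0], [0, 0, 0.5, 0], [0, 0, 0.5, 0], [0, 0, 0.5, 0], [0, 0, 0.5, 0], [0, 0, 0.4, 0], [0, 0, 0, 0], [0, 0, 0, 0]]

```text
clock: 11.3
position: [0.6414, -0.2073, 0.2278]
orientation: [0.438, 3.11, -0.0]
force: [-0.2, -0.5, -1.2]
finger_gap: 1.001
grasp_force: 0.0
```

```bash
python3 - <<'E'
from fit import *
c=cam("scene"); s=readout.read_state(); print(np.round(s["position"],4),np.round(s["force"],1),s["finger_gap"])
S=6; x0,y0=130,175
im=cv2.resize(c["im"][y0:y0+100,x0:x0+110],None,fx=S,fy=S,interpolation=cv2.INTER_CUBIC)
for z in (.023,.123):
    q=proj(c,ring(.641,-.207,.022,z)); cv2.polylines(im,[((q-[x0,y0]+.5)*S).astype(int)],True,(255,0,0))
save(c,"scene5",im)
E
```

```text
[ 0.641  -0.2072  0.2267] [-0.1  0.8 -0.8] 1.0025306713527242
```

View pics/scene5.png

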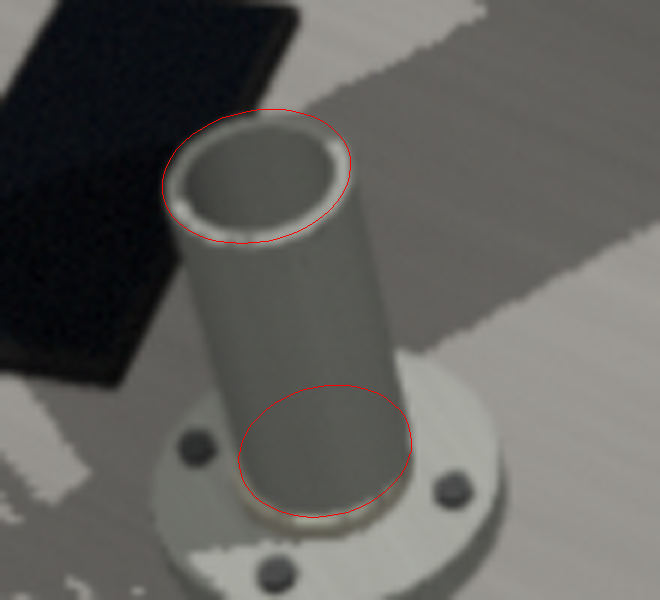

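The sleeve stands upright: its top rim at crop (257,178) matches the 123 mm model ring and its lower end at (325,452) the 23 mm one. The ring is on the flange and the gripper is clear.

```bash
python3 -c "
from rig import workorder; print(workorder.sign_off())"
```

```text
the job is handed in; nothing more can be done
None
```

The long sleeve is fully home and upright on the round port's spigot with the white ring down on the flange, the gripper is clear, the short sleeve was not touched, and the job is handed in; sign-off returned no verdict.

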